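# Lock the cleaner away in the household chest

## Task

The spray bottle of cleaner has been left in one of the two bins of the pine chest, where children could get at it. Shut the lid of that bin and bolt it: press the lid fully down against its seal and slide its bolt all the way home into the keeper. Leave the other bin standing open, do not force anything, and knock nothing over.

Things in the scene. Friction and masses are not known exactly. Their poses are not given: they have to be found in the camera images.
- chest: pine chest, fixed: 220 mm (x) by 400 mm (y), walls 12 mm thick, 165 mm high; two bins, left (+y) and right (-y), parted by a wall and an 80 mm wide middle rail, top at 177 mm, flush with the shut lids. Origin: centre of its underside; x from its front (robot side) to its back. Lids hinge open to the outer sides; each carries a slide bolt that slides towards the middle
- lid_left (a joint): hinge of the left bin's lid, rad: 0 = flat and fully shut, 1.57 = upright, 1.75 = leaning outwards on its stop. Pine board 158 mm (hinge to free edge) by 220 mm (along the chest's x) by 12 mm, 0.33 kg with its bolt. The stiff hinge (0.31 N m of friction) lets it stay wherever it is left
- lid_left_hinge (a point): on the left lid's hinge axis, which runs along the chest's x at the outer left edge, level with the lid's underside; at chest (0, 200, 165) mm. Axes turn with the lid
- lid_left_edge (a point): middle of the left lid's free edge on its outer face (on top when shut); 158 mm from the hinge along the lid, 12 mm off it. A springy rubber seal under this edge holds the unbolted lid 0.047 rad (7 mm here) short of shut, pushing with 4 to 6 N; it takes 7 to 11 N on the rod by the knob to hold the lid fully down. A thrown bolt keeps it within 0.02 rad
- bolt_left (a joint): the left lid's slide bolt, m: 0 = drawn back (rod tip 4 mm short of the lid's free edge), 0.040 = thrown fully home. It slides from the hinge towards the free edge with 2.5 N of friction and stays where it is left. It enters its keeper only with the lid pressed down; left out by more than 12 mm it lands on top of the keeper and holds the lid up by 0.11 rad
- bolt_left_knob (a point): top of the left bolt's knob, an upright steel pin 12 mm thick on the rod, ending 40 mm off the lid's outer face, 24 mm above the rod; 95 mm from the hinge axis along the lid when drawn, and 45 mm from the lid's middle towards the chest's -x. The rod is 12 mm thick and 146 mm long. Site axes as the lid's, z its outer normal
- keeper_left (a point): mouth of the left bolt's keeper, a steel staple (40 by 22 mm, top 23 mm above the rail) on the middle rail: where the rod's axis enters with the lid shut, at chest (-45, 34, 187) mm; 3 mm of room above the rod. The bolt's guides on the lid, 19 mm high, 26 mm wide: one 18 mm long at the free edge, one 10 mm long, 36 to 46 mm from the hinge axis
- lid_right (a joint): hinge of the right bin's lid, rad: 0 = flat and fully shut, 1.57 = upright, 1.75 = leaning outwards on its stop. Pine board 158 mm (hinge to free edge) by 220 mm (along the chest's x) by 12 mm, 0.33 kg with its bolt. The stiff hinge (0.31 N m of friction) lets it stay wherever it is left
- lid_right_hinge (a point): on the right lid's hinge axis, which runs along the chest's x at the outer right edge, level with the lid's underside; at chest (0, -200, 165) mm. Axes turn with the lid
- lid_right_edge (a point): middle of the right lid's free edge on its outer face (on top when shut); 158 mm from the hinge along the lid, 12 mm off it. A springy rubber seal under this edge holds the unbolted lid 0.047 rad (7 mm here) short of shut, pushing with 4 to 6 N; it takes 7 to 11 N on the rod by the knob to hold the lid fully down. A thrown bolt keeps it within 0.02 rad
- bolt_right (a joint): the right lid's slide bolt, m: 0 = drawn back (rod tip 4 mm short of the lid's free edge), 0.040 = thrown fully home. It slides from the hinge towards the free edge with 2.5 N of friction and stays where it is left. It enters its keeper only with the lid pressed down; left out by more than 12 mm it lands on top of the keeper and holds the lid up by 0.11 rad
- bolt_right_knob (a point): top of the right bolt's knob, an upright steel pin 12 mm thick on the rod, ending 40 mm off the lid's outer face, 24 mm above the rod; 95 mm from the hinge axis along the lid when drawn, and 45 mm from the lid's middle towards the chest's -x. The rod is 12 mm thick and 146 mm long. Site axes as the lid's, z its outer normal
- keeper_right (a point): mouth of the right bolt's keeper, a steel staple (40 by 22 mm, top 23 mm above the rail) on the middle rail: where the rod's axis enters with the lid shut, at chest (-45, -34, 187) mm; 3 mm of room above the rod. The bolt's guides on the lid, 19 mm high, 26 mm wide: one 18 mm long at the free edge, one 10 mm long, 36 to 46 mm from the hinge axis
- spray: trigger spray bottle of household cleaner, standing in one of the two bins (in any of the four places there): round body 56 mm wide, with a narrow neck and a trigger head 75 mm long, 142 mm tall over all; origin at the centre of its underside
- tin: food tin, 72 mm wide, 105 mm tall, standing in one of the bins; origin at the centre of its underside
- jar: squat lidded jar, 68 mm wide, 100 mm tall, standing in one of the bins; origin at the centre of its underside
- carton: cardboard carton 55 x 70 x 125 mm, standing in one of the bins; origin at the centre of its underside
- mug: mug, 82 mm wide, 92 mm tall, on a table mat; origin at the centre of its underside
- canister: glass storage canister, 90 mm wide, 130 mm tall, on a table mat; origin at the centre of its underside
- oil: oil bottle, 62 mm wide, 220 mm tall, on a table mat; origin at the centre of its underside
There are look-alikes about, which are no part of the job. Leave any pink or red look-alike of the spray alone.

How it is judged:
At the end, for the whole second after the job is handed in: The lid of the bin that the spray bottle stands in is shut (hinge below 0.03 rad) and held by its bolt, which is home (joint above 36 of 40 mm); the other bin's lid still stands open (above 1.2 rad); the spray bottle is still upright (within 0.3 rad) in its bin; nothing is touched by the robot (((y of spray in the frame of chest above 0.03 m and value of joint lid_left below 0.03 rad and value of joint bolt_left above 0.036 m and value of joint lid_right above 1.2 rad and angle between spray's own z axis and vertical below 0.3 rad) or (y of spray in the frame of chest below -0.03 m and value of joint lid_right below 0.03 rad and value of joint bolt_right above 0.036 m and value of joint lid_left above 1.2 rad and angle between spray's own z axis and vertical below 0.3 rad))).
It fails at once if something on the table or in the bins is knocked over (tilted by more than 0.7 rad) (angle between any of spray, tin, jar, carton, mug, canister, oil's own z axis and vertical above 0.7 rad).
It fails at once if the chest, a lid or a bolt is forced (more than 60 N from the robot) (contact force between any of the arm, the fingers and chest above 60 N).
It also fails if it takes over 58 s, if anything falls off the work surface, if the arm or the gripper's body presses on something with over 40 N, if the wrist force passes 120 N, or if a joint passes its speed limit or range.

## Robot

A 6-joint arm with a two-finger parallel gripper is mounted at the origin on the work surface. World frame = base frame: x ahead of the robot, y to its left, z up, the work surface at z = 0. Lengths are in m, angles in rad, forces in N, time in s.
With the tool pointing down it reaches from about 0.225 to 0.875 m from the base axis. Payload 3.4 kg.
Tool frame: the origin (TCP) lies on the centre line of the jaws, within the pads' length; the fingertips stand 11 mm ahead of it and the grasp point (between the pads) lies 8 mm behind it; z points along the fingers, y is the line along which they close (so a half turn about z gives the same grasp; the last joint's range is limited). The gripper opens to 85 mm and grips with 20 to 120 N. Pads are 22 mm wide; open, the fingers measure 114 mm over their backs; the gripper's body (76 mm by 85 mm) begins 54 mm behind the grasp point. The pads swing forward as they close: fully open they stand 13 mm farther back than shut.
Start: joints at [-1.283, 0.276, 1.505, -0, 1.361, -0.121], TCP at [0.229, -0.528, 0.242] pointing down, gripper open.
Joint ranges: [-2.89, 2.89], [-0.75, 2.08], [0.22, 2.7], [-1.18, 4.32], [0.11, 2.71], [-2.7, 2.7]. Speed limits (rad/s): [2.57, 2.57, 3.14, 3.14, 3.14, 3.14].

## Interface

Orientations are given as a unit quaternion [w, x, y, z].
In Python, from rig import manip, eyes, job gives the robot as it stands.
- The arm moves only by the tool drive_tool, never from a script. Its argument "rows" is a list of rows, each a list of 3 entries, a list of its own where there are three numbers: the turn, a rotation vector about the world's x, y, z in rad, then the shift along the world's x, y, z in cm, then the finger opening in cm, from 0 to 8.54. A call has 1 to 8 rows; each row shifts and turns the commanded pose from where the row before left it; what a row does not reach is not made up. A row lasts 1/8 s, in which the tool goes at most 62.5 mm and 10.7 degrees, less where a joint would pass 70% of its speed; a pose out of reach is approached as far as the arm can. A call is refused whole if a number of a shift passes 6.25 or a number of a turn 0.188, either way. A call with a gripper value outside its range is refused whole. The fingers move at their own pace and stop on an object; "force" is the grip in N (left out, the last holds). Time passes only in rows, so rows that do not move let the fingers close. It gives the time, the measured TCP pose, the force, the opening and the grip force at its end, in the units of the state.
- manip.get_state(): the state, without advancing time (a new reading comes with each control period).
- eyes.get_image(name): name is "scene" or "top" or "wrist"; returns the picture (400x640x3 uint8, red, green, blue); there is no depth.
- eyes.get_calibration(name): a dict with "camera_matrix" (3x3 intrinsics, pixels), "view" (4x4, takes a point from world to camera coordinates). Camera axes: x right, y up, looking along -z (the intrinsics and any distortion apply to the point x, -y, -z); pixel columns grow to the right and rows downward; lengths in m; the calibration is good to about 2 mm. A picture is of the moment at which its call begins: read the wrist's pose just before it. get_calibration takes no time and is no camera call; for the wrist camera it gives the pose at the moment of the call.
- job.sign_off(): hands the job in; it is judged then, once.
The state is a dict: "clock": time; "qpos": joint angles; "qd": joint speeds; "effort": joint torques, N m; "position": TCP position; "ee_rot": TCP orientation; "contact_force": force on the tool from outside, world axes, zero at the start; "moment": the same for the moment, N m; "width": finger opening in m; "gripper_force": force on a finger pad.
Only numpy, scipy, OpenCV 4.12 (cv2) and the standard library are available. Lean on these libraries where they do the work, as an engineer would, in place of code of your own. Each camera call takes 0.05 s, during which the arm holds its last target. There are 200 camera calls.

## Working session

There is one attempt and no reset: what is moved stays moved. The work goes in short steps, Python scripts to look and compute and a tool call to move; the robot and the scene stay as the last step left them, time stands still between calls to the robot, and variables do not carry over. Pictures are saved under pics/ and viewed, at most 10 in all, crops included, and the job is handed in when it is done.

Besides the shell and the picture viewer there is one more tool, called after ">>>" by a JSON object that holds its "fn" and its "kwargs", one argument or row to a line. drive_tool: Moves the arm, as the interface text tells. Its arguments: {"type":"object","properties":{"rows":{"type":"array"},"force":{"type":"number"}},"required":["rows"]}

```bash
mkdir -p pics
python3 - <<'E'
from rig import manip, eyes, job
import cv2,json,numpy as np
s=manip.get_state();print({k:np.round(v,3).tolist() for k,v in s.items()})
for n in("scene","top"):
    cv2.imwrite(f"pics/{n}0.png",eyes.get_image(n)[:,:,::-1]);c=eyes.get_calibration(n);print(n,{k:np.round(v,4).tolist() for k,v in c.items()})
E
```

```text
{'clock': 0.0, 'qpos': [-1.283, 0.277, 1.506, -0.0, 1.361, -0.121], 'qd': [-0.002, 0.0, 0.002, -0.0, -0.0, -0.0], 'effort': [-0.001, -41.677, -24.58, -0.0, 0.011, 0.0], 'position': [0.228, -0.527, 0.241], 'ee_rot': [-0.001, 0.979, 0.203, -0.0], 'contact_force': [-0.269, -0.003, -0.614], 'moment': [0.013, -0.025, -0.024], 'gripper_force': 0.0, 'width': 0.085}
scene {'camera_matrix': [[505.6292, 0.0, 317.5735], [0.0, 505.6292, 203.9047], [0.0, 0.0, 1.0]], 'view': [[-0.0975, 0.9952, 0.0062, 0.0539], [-0.9395, -0.094, 0.3295, 0.4042], [0.3285, 0.0263, 0.9441, -1.9249], [0.0, 0.0, 0.0, 1.0]]}
top {'camera_matrix': [[489.2228, 0.0, 322.9387], [0.0, 489.2228, 190.9484], [0.0, 0.0, 1.0]], 'view': [[0.0025, -0.9999, -0.0146, 0.0178], [0.9963, 0.0012, 0.0861, -0.5222], [-0.0861, -0.0147, 0.9962, -1.7326], [0.0, 0.0, 0.0, 1.0]]}
```

View pics/scene0.png

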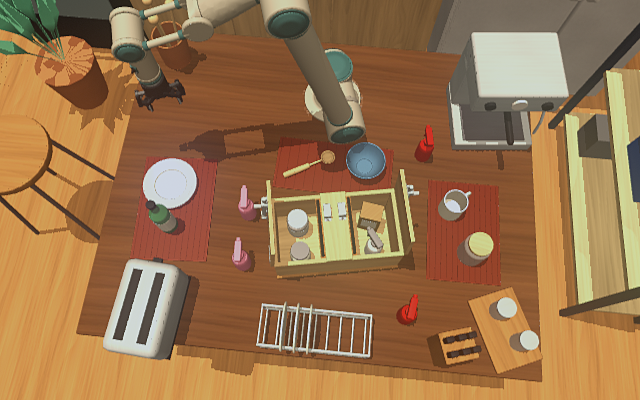

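View pics/top0.png

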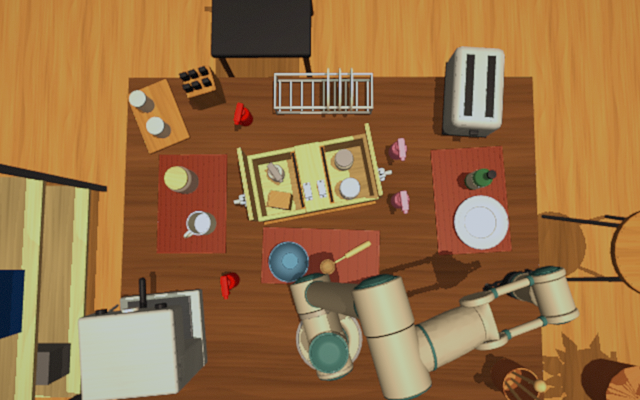

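Top view: the candidates for the spray are two pink bottles at (400,150) and (402,202), two red ones at (243,115) and (230,285), and a grey trigger bottle at (275,172) in the left bin. Only the grey one is inside a bin and isn't pink or red. I'll confirm that in an enlarged crop.

Run:
```python
import cv2
a=cv2.imread("pics/top0.png")[115:235,225:395];b=cv2.imread("pics/scene0.png")[165:285,250:420]
f=lambda i:cv2.resize(i,None,fx=4.6,fy=4.6,interpolation=cv2.INTER_CUBIC)[:,:]
cv2.imwrite("pics/crA.png",f(a));cv2.imwrite("pics/crB.png",f(b))
```

```text
(no output)
```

View pics/crA.png

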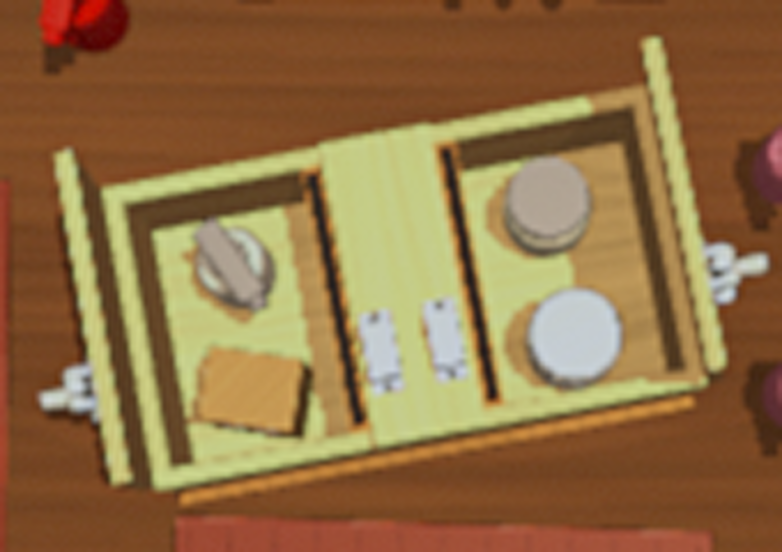

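View pics/crB.png

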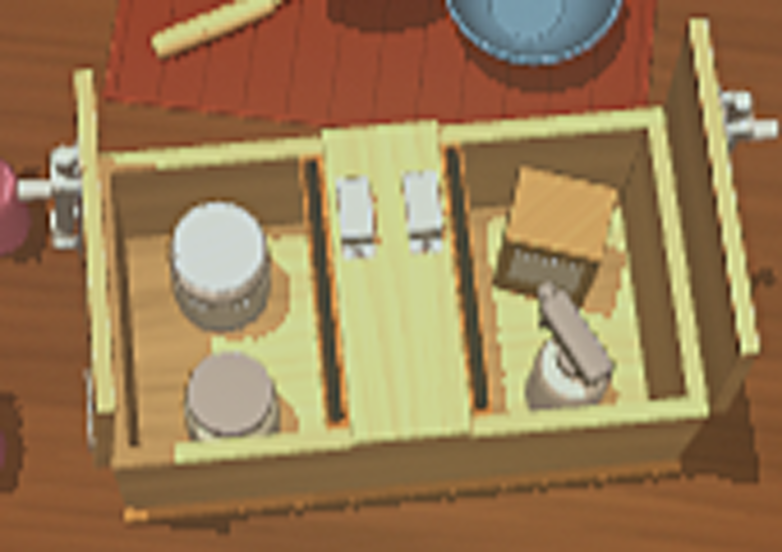

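Confirmed: the grey trigger bottle, crop (232,262), stands in the left (+y) bin behind the carton at (250,390). The tin and jar are in the right bin. Both lids stand about upright. Next I'll fit the chest pose.

```bash
cat > h.py <<'E'
import numpy as np
from rig import eyes
from scipy.optimize import least_squares
def proj(n,P):
    c=eyes.get_calibration(n);K=np.array(c["camera_matrix"]);V=np.array(c["view"])
    q=np.atleast_2d(P)@V[:3,:3].T+V[:3,3];q=q*[1,-1,-1];p=q@K.T;return p[:,:2]/p[:,2:]
def c2w(p,P): # chest->world
    c,s=np.cos(p[2]),np.sin(p[2]);P=np.atleast_2d(P);R=np.array([[c,-s,0],[s,c,0],[0,0,1]]);return P@R.T+[p[0],p[1],0]
def lid(th,d,x,off): # left lid: dist d from hinge, x along, off from underside
    return [x,.2-d*np.cos(th)+off*np.sin(th),.165+d*np.sin(th)+off*np.cos(th)]
E
python3 - <<'E'
from h import *
off={"top":(225,115),"scene":(250,165)}
C=np.array
pts=[(.11,.04,.177),(.11,-.04,.177),(-.11,.04,.177),(-.11,-.04,.177),(-.11,.2,.165),(.11,.2,.165)]
obs={"top":C([(318,143),(432,123),(377,447),(490,422),(153,490),(103,190)]),"scene":C([(470,432),(352,440),(438,122),(322,130),(660,108),(707,412)])}
px={n:(o+.5)/4.6-.5+off[n] for n,o in obs.items()}
f=lambda p:np.concatenate([(proj(n,c2w(p,pts))-px[n]).ravel() for n in px])
r=least_squares(f,[.55,0,.17],loss="soft_l1");print(r.x);print(np.round(r.fun,1).reshape(2,-1,2) if 0 else np.round(f(r.x),1))
# lid: outer tip corners & knob top
L={"top":C([(58,155),(115,484)]),"scene":C([(690,22),(740,352)])}
# free edge corners, inner face(off 0)/outer: use mid of edge off .006
e={"top":[(64,152,.11),(121,483,-.11)],"scene":[(697,20,-.11),(750,350,.11)]}
def g(t):
    o=[]
    for n in e:
        for u,v,x in e[n]:
            o.append(proj(n,c2w(r.x,lid(t[0],.158,x,.006)))[0]-((C([u,v])+.5)/4.6-.5+off[n]))
    for n,u,v in(("top",45,401),("scene",773,129)):
        o.append(proj(n,c2w(r.x,lid(t[0],.095+t[1],-.045,.052)))[0]-((C([u,v])+.5)/4.6-.5+off[n]))
    return np.concatenate(o)
q=least_squares(g,[1.5,0]);print(q.x,np.round(g(q.x),1))
for n,P in(("knob",lid(q.x[0],.095,-.045,.052)),("edge",lid(q.x[0],.158,0,.012)),("knob shut",lid(0,.095,-.045,.052)),("keeper",(-.045,.034,.187))):print(n,c2w(r.x,P).round(3))
E
```

```text
[0.55675571 0.05347169 0.19052628]
[-0.1  0.4 -1.1  0.2 -0.7 -0.2 -1.2  0.7  0.3 -0.2 -0.4 -0.1 -0.  -0.2
 -0.5  0.4 -1.  -0.2 -0.8  0.2 -0.1 -0.  -0.2  0.4]
[1.52675289 0.0204014 ] [-0.6 -0.2 -0.2 -0.1 -0.5 -0.3 -0.5  0.5 -0.6  0.1 -0.1  0.2]
knob [[0.466 0.288 0.262]]
edge [[0.518 0.255 0.323]]
knob shut [[0.493 0.148 0.217]]
keeper [[0.506 0.078 0.187]]
```

The left lid is at about 1.53 rad, and its bolt looks about 20 mm out, so it must be drawn back before shutting. I'll move above the knob and look closely on the way.

>>> {"fn": "drive_tool", "kwargs": {
  "rows": [
    [[0,0,0.169],[1,3,5.5],0],
    [[0,0,0.169],[1,3,5.5],0],
    [[0,0,0.169],[1,3,5.5],0],
    [[0,0,0.169],[1.5,6,1],0],
    [[0,0,0.169],[1.5,6,1],0],
    [[0,0,0.169],[1.5,6,1],0],
    [[0,0,0.169],[1.5,6,1],0],
    [[0,0,0.169],[1.5,6,1],0]
  ]
}}

```text
clock: 1.1
position: [0.3328, -0.1377, 0.4548]
ee_rot: [0.0, 0.635, 0.773, 0.0]
contact_force: [1.4, 0.2, 0.4]
width: 0.0001
gripper_force: 0.0
```

>>> {"fn": "drive_tool", "kwargs": {
  "rows": [
    [[0,0,0],[1.8,6,0],0],
    [[0,0,0],[1.8,6,0],0],
    [[0,0,0],[1.8,6,0],0],
    [[0,0,0],[1.8,6,0],0],
    [[0,0,0],[1.8,6,0],0],
    [[0,0,0],[1.8,6,0],0],
    [[0,0,0],[1.8,6,0],0],
    [[0,0,0],[0,0,0],0]
  ]
}}

```text
clock: 2.1
position: [0.4593, 0.2832, 0.4522]
ee_rot: [-0.001, 0.635, 0.773, -0.001]
contact_force: [-0.1, -0.7, -1.0]
width: -0.0
gripper_force: 0.0
```

Run:
```python
from rig import manip, eyes
import cv2,numpy as np
s=manip.get_state();print({k:np.round(s[k],3).tolist() for k in("clock","position","ee_rot","contact_force")})
a=eyes.get_image("wrist")[:,:,::-1];b=eyes.get_image("scene")[:,:,::-1]
cv2.imwrite("pics/w1.png",a);np.save("w1.npy",eyes.get_calibration("wrist")["view"])
```

```text
{'clock': 2.1, 'position': [0.459, 0.283, 0.452], 'ee_rot': [-0.001, 0.635, 0.773, -0.001], 'contact_force': [-0.063, -0.653, -0.991]}
```

View pics/w1.png

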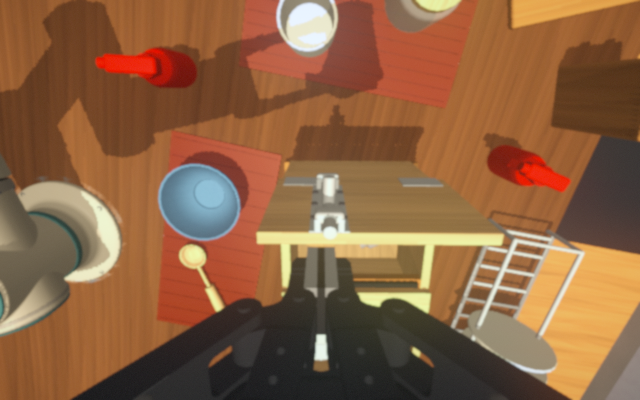

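The wrist view shows the left lid's outer face. Its free edge is at row 238, the bolt runs along column 328, and there is a round rod end near (330,232). I'll compare projections of the knob and rod tip for different bolt positions.

Run:
```python
from h import *
import cv2
p=[.5568,.0535,.1905]
a=cv2.imread("pics/w1.png");x0,y0=260,140;F=6
im=cv2.resize(a[y0:y0+120,x0:x0+130],None,fx=F,fy=F,interpolation=cv2.INTER_CUBIC)[:600]
for b,col in((0,(0,255,0)),(.02,(255,0,255)),(.04,(255,255,0))):
    k=proj("wrist",c2w(p,lid(1.527,.095+b,-.045,.052)))[0];t=proj("wrist",c2w(p,lid(1.527,.154+b,-.045,.028)))[0];print(b,k,t)
    for q,m in((k,0),(t,1)):cv2.drawMarker(im,tuple(int(v) for v in ((q-[x0,y0])*F)),col,m,14,2)
for x in(-.11,.11):
  for d,o in((0,.012),(.158,.012)):
    q=proj("wrist",c2w(p,lid(1.527,d,x,o)))[0];print(x,d,q)
cv2.imwrite("pics/w1c.png",im)
```

```text
0 [329.46137395 165.99268879] [330.68049452 210.57383719]
0.02 [329.93689016 171.63346057] [331.32407534 220.31843906]
0.04 [330.47277263 177.99032222] [332.0646291  231.53132985]
-0.11 0 [279.13575629 175.375992  ]
-0.11 0.158 [257.39430683 228.70012928]
0.11 0 [442.87562441 175.77882683]
0.11 0.158 [505.25086304 229.37315244]
```

View pics/w1c.png

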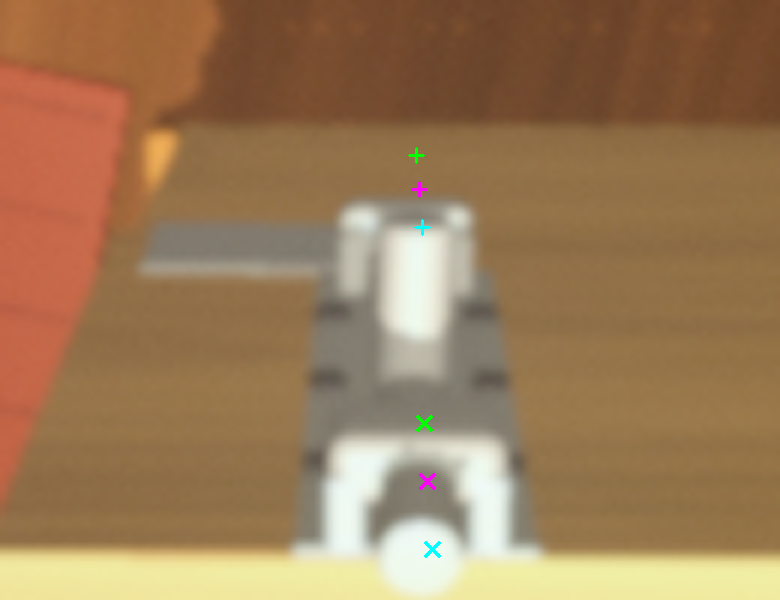

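Allowing for a projection bias of about 2.5 px, the rod end at crop (420,558) sits well past the lid's edge, so the bolt is about 35–40 mm out. With the lid upright, I'll press the knob down towards the hinge to draw it.

>>> {"fn": "drive_tool", "kwargs": {
  "rows": [
    [[0,0,0],[0.6,0.4,-4],0],
    [[0,0,0],[0,0,-4],0],
    [[0,0,0],[0,0,-3],0],
    [[0,0,0],[0,0,-1.5],0],
    [[0,0,0],[0,0,-0.5],0],
    [[0,0,0],[0,0,-0.4],0],
    [[0,0,0],[0,0,-0.4],0],
    [[0,0,0],[0,0,-0.3],0]
  ]
}}

```text
clock: 3.2
position: [0.4649, 0.2835, 0.3141]
ee_rot: [0.0, 0.637, 0.771, 0.0]
contact_force: [0.4, 0.6, -0.6]
width: -0.0002
gripper_force: 0.0
```

>>> {"fn": "drive_tool", "kwargs": {
  "rows": [
    [[0,0,0],[0,0.3,0],0],
    [[0,0,0],[0,0,-0.4],0],
    [[0,0,0],[0,0,-0.4],0],
    [[0,0,0],[0,0,-0.4],0]
  ]
}}

```text
clock: 3.7
position: [0.4646, 0.2864, 0.3015]
ee_rot: [-0.0, 0.637, 0.771, 0.0]
contact_force: [0.6, -0.2, 0.8]
width: -0.0001
gripper_force: 0.8
```

>>> {"fn": "drive_tool", "kwargs": {
  "rows": [
    [[0,0,0],[0,0,-0.3],0],
    [[0,0,0],[0,0,-0.3],0],
    [[0,0,0],[0,0,-0.3],0],
    [[0,0,0],[0,0,-0.3],0]
  ]
}}

```text
clock: 4.2
position: [0.4647, 0.2865, 0.2897]
ee_rot: [-0.0, 0.637, 0.771, 0.0]
contact_force: [-0.3, 1.5, 2.0]
width: -0.0001
gripper_force: 0.8
```

Run:
```python
from h import *
from rig import manip
import cv2
s=manip.get_state();print(s["position"],s["contact_force"])
a=eyes.get_image("wrist")[:,:,::-1]
cv2.imwrite("pics/w2.png",a)
```

```text
[0.46471103 0.28649445 0.28966522] [-0.33110601  1.52092332  1.95481233]
```

View pics/w2.png

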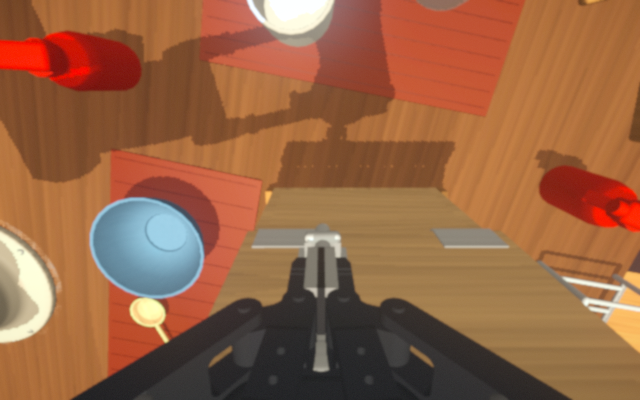

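The wrist view shows the fingertips on the bolt at about (322,240), and the z force is about 2 N, which matches the bolt's friction. I'll keep drawing it.

>>> {"fn": "drive_tool", "kwargs": {
  "rows": [
    [[0,0,0],[0,0,-0.3],0],
    [[0,0,0],[0,0,-0.3],0],
    [[0,0,0],[0,0,-0.3],0]
  ]
}}

```text
clock: 4.62
position: [0.4647, 0.2864, 0.2806]
ee_rot: [0.0, 0.637, 0.771, 0.0]
contact_force: [-0.1, 0.9, 1.4]
width: -0.0003
gripper_force: 0.8
```

>>> {"fn": "drive_tool", "kwargs": {
  "rows": [
    [[0,0,0],[0,0,-0.2],0],
    [[0,0,0],[0,0,-0.2],0]
  ]
}}

```text
clock: 4.88
position: [0.4648, 0.2869, 0.2783]
ee_rot: [-0.0, 0.637, 0.771, 0.001]
contact_force: [-3.7, 2.0, 11.8]
width: -0.0004
gripper_force: 6.4
```

The bolt hit its stop (11.8 N) at the predicted drawn height. Now I'll lift, step along the lid clear of the bolt, and work out the arc for shutting it.

>>> {"fn": "drive_tool", "kwargs": {
  "rows": [
    [[0,0,0],[0,0.3,1.5],0],
    [[0,0,0],[0,0.3,2.3],0],
    [[0,0,0],[2,0.4,0],0],
    [[0,0,0],[2,0.4,0],0],
    [[0,0,0],[1.9,0.4,0],0],
    [[0,0,0],[0,0,0],0]
  ]
}}

```text
clock: 5.62
position: [0.5247, 0.3042, 0.3142]
ee_rot: [0.0, 0.637, 0.771, -0.001]
contact_force: [0.1, -0.7, -0.3]
width: -0.0001
gripper_force: 0.0
```

Run:
```python
from h import *
from rig import manip
s=manip.get_state();print(s["position"],s["contact_force"])
p=[.5568,.0535,.1905];prev=s["position"]
for th in[1.6,1.48,1.36,1.22,1.08,.94,.8,.66,.52,.4,.28,.18,.1,.06]:
    q=c2w(p,C:=np.array(lid(th,.14,.015,.012))+[0,.011,.011])[0];print(th,q.round(4),((q-prev)*100).round(2));prev=q
```

```text
[0.52466916 0.30419392 0.31422671] [ 0.08952448 -0.67146822 -0.31228921]
1.6 [0.5285 0.2793 0.3156] [ 0.39 -2.49  0.14]
1.48 [0.5317 0.2628 0.3165] [ 0.32 -1.65  0.09]
1.36 [0.5349 0.2463 0.3154] [ 0.32 -1.65 -0.11]
1.22 [0.5386 0.2273 0.3116] [ 0.37 -1.89 -0.38]
1.08 [0.5421 0.2091 0.3051] [ 0.35 -1.82 -0.65]
0.94 [0.5454 0.192  0.2961] [ 0.33 -1.72 -0.9 ]
0.8 [0.5484 0.1762 0.2848] [ 0.3  -1.58 -1.13]
0.66 [0.5511 0.1621 0.2713] [ 0.27 -1.41 -1.35]
0.52 [0.5535 0.1501 0.256 ] [ 0.23 -1.21 -1.53]
0.4 [0.5551 0.1415 0.2416] [ 0.17 -0.86 -1.44]
0.28 [0.5564 0.1347 0.2262] [ 0.13 -0.68 -1.53]
0.18 [0.5572 0.1304 0.2129] [ 0.08 -0.43 -1.34]
0.1 [0.5577 0.1279 0.2019] [ 0.05 -0.25 -1.1 ]
0.06 [0.5579 0.127  0.1964] [ 0.02 -0.09 -0.55]
```

>>> {"fn": "drive_tool", "kwargs": {
  "rows": [
    [[0,0,0],[0.2,-1.3,0.1],0],
    [[0,0,0],[0.2,-1.2,0.1],0],
    [[0,0,0],[0.3,-1.6,0],0],
    [[0,0,0],[0.3,-1.6,-0.1],0],
    [[0,0,0],[0.4,-1.9,-0.4],0],
    [[0,0,0],[0.3,-1.8,-0.6],0]
  ]
}}

```text
clock: 6.38
position: [0.541, 0.2087, 0.3056]
ee_rot: [0.0, 0.637, 0.771, 0.0]
contact_force: [-0.3, 1.2, -0.3]
width: 0.0002
gripper_force: 0.9
```

>>> {"fn": "drive_tool", "kwargs": {
  "rows": [
    [[0,0,0],[0.3,-1.7,-0.9],0],
    [[0,0,0],[0.3,-1.6,-1.1],0],
    [[0,0,0],[0.3,-1.4,-1.4],0],
    [[0,0,0],[0.2,-1.2,-1.5],0]
  ]
}}

```text
clock: 6.88
position: [0.5519, 0.1502, 0.2555]
ee_rot: [0.0, 0.637, 0.771, -0.0]
contact_force: [0.6, 1.6, 0.4]
width: 0.0
gripper_force: 0.5
```

>>> {"fn": "drive_tool", "kwargs": {
  "rows": [
    [[0,0,0],[0.2,-0.9,-1.4],0],
    [[0,0,0],[0.1,-0.7,-1.5],0],
    [[0,0,0],[0.1,-0.4,-1.3],0],
    [[0,0,0],[0,-0.2,-1.1],0]
  ]
}}

```text
clock: 7.38
position: [0.5555, 0.1292, 0.2027]
ee_rot: [-0.0, 0.637, 0.771, -0.0]
contact_force: [0.3, -0.3, 0.8]
width: 0.0002
gripper_force: 0.3
```

>>> {"fn": "drive_tool", "kwargs": {
  "rows": [
    [[0,0,0],[0,0,-0.4],0],
    [[0,0,0],[0,0,-0.2],0],
    [[0,0,0],[0,0,0],0]
  ]
}}

```text
clock: 7.75
position: [0.5558, 0.1297, 0.198]
ee_rot: [0.0, 0.637, 0.771, 0.0]
contact_force: [0.3, 0.8, -0.3]
width: -0.0001
gripper_force: 0.0
```

>>> {"fn": "drive_tool", "kwargs": {
  "rows": [
    [[0,0,0],[0,0.5,5],0],
    [[0,0,0],[-1.5,2,5],0],
    [[0,0,0],[-2,2,3],0],
    [[0,0,0],[-2,1,0],0],
    [[0,0,0],[0,0,0],0]
  ]
}}

```text
clock: 8.38
position: [0.4989, 0.1848, 0.3274]
ee_rot: [-0.0, 0.636, 0.772, -0.0]
contact_force: [0.3, 0.4, -0.3]
width: -0.0002
gripper_force: 0.0
```

Run:
```python
from h import *
from rig import manip
import cv2
s=manip.get_state();print(s["position"],s["contact_force"])
p=[.5568,.0535,.1905]
T=eyes.get_image("top")[:,:,::-1];S=eyes.get_image("scene")[:,:,::-1];W=eyes.get_image("wrist")[:,:,::-1]
out=[]
for n,im in(("scene",S),("wrist",W)):
    for th in (.05,):
        P=c2w(p,[lid(th,.095,-.045,.052),lid(th,.158,-.11,.012),lid(th,.158,.11,.012),lid(th,.154,-.045,.034)])
        q=proj(n,P);print(n,q.round(1).tolist())
        c=np.array([q[0]]).mean(0).astype(int);r=(60,50) if n=="scene" else (150,125)
        y0,x0=max(0,c[1]-r[1]),max(0,c[0]-r[0]);F=400/(2*r[0])
        cr=cv2.resize(im[y0:y0+2*r[1],x0:x0+2*r[0]],None,fx=F,fy=F,interpolation=cv2.INTER_CUBIC)
        for v in q:cv2.drawMarker(cr,tuple(int(z) for z in (v-[x0,y0])*F),(255,0,255),0,10,1)
        out.append(cv2.resize(cr,(400,333)))
cv2.imwrite("pics/s3.png",np.hstack(out))
```

```text
[0.49885484 0.18479658 0.32741563] [ 0.27206063  0.43241332 -0.33434837]
scene [[368.9, 203.7], [344.8, 190.0], [352.8, 257.6], [349.2, 206.9]]
wrist [[302.8, 236.7], [239.8, 280.3], [464.1, 280.6], [304.8, 289.1]]
```

View pics/s3.png

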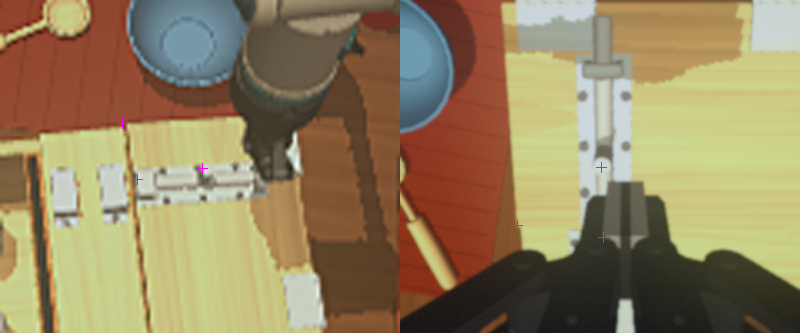

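The lid is down on its seal. The bolt is drawn and the knob at (602,167) lies right on its prediction. I'll come down on the rod on the hinge side of the knob.

>>> {"fn": "drive_tool", "kwargs": {
  "rows": [
    [[0,0,0],[-0.5,-0.7,-3],0],
    [[0,0,0],[-0.55,-0.7,-3],0],
    [[0,0,0],[0,0,-2],0],
    [[0,0,0],[0,0,-1.2],0],
    [[0,0,0],[0,0,-0.7],0],
    [[0,0,0],[0,0,-0.4],0],
    [[0,0,0],[0,0,-0.2],0],
    [[0,0,0],[0,0,-0.2],0]
  ]
}}

```text
clock: 9.52
position: [0.4905, 0.1705, 0.2212]
ee_rot: [0.0, 0.637, 0.771, 0.0]
contact_force: [0.2, -0.2, -1.0]
width: -0.0
gripper_force: 0.0
```

>>> {"fn": "drive_tool", "kwargs": {
  "rows": [
    [[0,0,0],[-0.2,0,-0.3],0],
    [[0,0,0],[0,0,-0.3],0],
    [[0,0,0],[0,0,-0.2],0],
    [[0,0,0],[0,0,0],0]
  ]
}}

```text
clock: 10.02
position: [0.4881, 0.1703, 0.2126]
ee_rot: [-0.0, 0.637, 0.771, -0.0]
contact_force: [-0.5, 0.5, -0.8]
width: 0.0002
gripper_force: 0.0
```

>>> {"fn": "drive_tool", "kwargs": {
  "rows": [
    [[0,0,0],[0,0,-0.2],0],
    [[0,0,0],[0,0,-0.1],0],
    [[0,0,0],[0,0,0],0]
  ]
}}

```text
clock: 10.4
position: [0.4882, 0.1703, 0.2097]
ee_rot: [0.0, 0.637, 0.771, 0.0]
contact_force: [-0.3, -0.0, 0.8]
width: -0.0002
gripper_force: 0.0
```

>>> {"fn": "drive_tool", "kwargs": {
  "rows": [
    [[0,0,0],[0,0,-0.2],0],
    [[0,0,0],[0,0,-0.1],0],
    [[0,0,0],[0,0,-0.1],0]
  ]
}}

```text
clock: 10.78
position: [0.4885, 0.17, 0.2071]
ee_rot: [0.001, 0.637, 0.771, 0.0]
contact_force: [-1.1, -1.7, 9.3]
width: -0.0004
gripper_force: 4.3
```

>>> {"fn": "drive_tool", "kwargs": {
  "rows": [
    [[0,0,0],[0,0,-0.1],0],
    [[0,0,0],[0,0,0],0]
  ]
}}

```text
clock: 11.02
position: [0.4885, 0.1697, 0.2062]
ee_rot: [0.001, 0.637, 0.771, 0.0]
contact_force: [-0.9, -2.9, 7.7]
width: -0.0
gripper_force: 4.1
```

>>> {"fn": "drive_tool", "kwargs": {
  "rows": [
    [[0,0,0],[0,0,-0.1],0],
    [[0,0,0],[0,0,-0.1],0],
    [[0,0,0],[0,0,0],0]
  ]
}}

```text
clock: 11.4
position: [0.4886, 0.1691, 0.2046]
ee_rot: [0.002, 0.637, 0.771, -0.0]
contact_force: [-2.7, -3.4, 9.5]
width: 0.0003
gripper_force: 5.0
```

>>> {"fn": "drive_tool", "kwargs": {
  "rows": [
    [[0,0,0],[0,0,-0.1],0],
    [[0,0,0],[0,0,0],0]
  ]
}}

```text
clock: 11.65
position: [0.4887, 0.1689, 0.2039]
ee_rot: [0.002, 0.637, 0.771, -0.0]
contact_force: [-3.4, -4.9, 11.9]
width: -0.0
gripper_force: 5.8
```

>>> {"fn": "drive_tool", "kwargs": {
  "rows": [
    [[0,0,0],[0,0,-0.1],0],
    [[0,0,0],[0,0,0],0]
  ]
}}

```text
clock: 11.9
position: [0.4887, 0.1689, 0.2038]
ee_rot: [0.002, 0.637, 0.771, -0.0]
contact_force: [-3.0, -5.0, 16.0]
width: 0.0003
gripper_force: 8.2
```

>>> {"fn": "drive_tool", "kwargs": {
  "rows": [
    [[0,0,0],[0,0,-0.1],0],
    [[0,0,0],[0,0,0],0]
  ]
}}

```text
clock: 12.15
position: [0.4888, 0.1689, 0.2037]
ee_rot: [0.002, 0.637, 0.771, 0.0]
contact_force: [-5.2, -5.4, 21.4]
width: -0.0001
gripper_force: 10.6
```

The lid bottomed out at z 0.2037 with 21 N on it. Now I'll slide along the bolt towards the keeper.

>>> {"fn": "drive_tool", "kwargs": {
  "rows": [
    [[0,0,0],[0.08,-0.4,0],0],
    [[0,0,0],[0.08,-0.4,0],0],
    [[0,0,0],[0.08,-0.4,0],0],
    [[0,0,0],[0.08,-0.4,0],0]
  ]
}}

```text
clock: 12.65
position: [0.4914, 0.1554, 0.2037]
ee_rot: [0.0, 0.637, 0.771, 0.002]
contact_force: [-6.0, 0.9, 21.4]
width: -0.0001
gripper_force: 10.6
```

>>> {"fn": "drive_tool", "kwargs": {
  "rows": [
    [[0,0,0],[0.08,-0.4,0],0],
    [[0,0,0],[0.08,-0.4,0],0],
    [[0,0,0],[0.08,-0.4,0],0],
    [[0,0,0],[0.08,-0.4,0],0]
  ]
}}

```text
clock: 13.15
position: [0.4945, 0.1393, 0.2037]
ee_rot: [0.0, 0.637, 0.771, 0.002]
contact_force: [-6.8, 0.8, 22.5]
width: 0.0002
gripper_force: 10.8
```

>>> {"fn": "drive_tool", "kwargs": {
  "rows": [
    [[0,0,0],[0.08,-0.4,0],0],
    [[0,0,0],[0.08,-0.4,0],0]
  ]
}}

```text
clock: 13.4
position: [0.496, 0.1313, 0.2037]
ee_rot: [0.0, 0.637, 0.771, 0.002]
contact_force: [-6.6, 1.7, 21.1]
width: -0.0003
gripper_force: 10.8
```

>>> {"fn": "drive_tool", "kwargs": {
  "rows": [
    [[0,0,0],[0.06,-0.3,0],0],
    [[0,0,0],[0.04,-0.2,0],0]
  ]
}}

```text
clock: 13.65
position: [0.4964, 0.1292, 0.2037]
ee_rot: [-0.002, 0.637, 0.771, 0.004]
contact_force: [-8.6, 10.8, 22.3]
width: 0.0001
gripper_force: 11.0
```

>>> {"fn": "drive_tool", "kwargs": {
  "rows": [
    [[0,0,0],[0.04,-0.2,0],0],
    [[0,0,0],[0,0,0],0]
  ]
}}

```text
clock: 13.9
position: [0.497, 0.128, 0.2037]
ee_rot: [-0.002, 0.637, 0.771, 0.005]
contact_force: [-7.8, 10.8, 21.3]
width: -0.0001
gripper_force: 10.7
```

>>> {"fn": "drive_tool", "kwargs": {
  "rows": [
    [[0,0,0],[0.04,-0.2,0],0],
    [[0,0,0],[0.04,-0.2,0],0],
    [[0,0,0],[0,0,0],0]
  ]
}}

```text
clock: 14.28
position: [0.4978, 0.1262, 0.2037]
ee_rot: [-0.004, 0.638, 0.77, 0.006]
contact_force: [-8.1, 16.3, 21.1]
width: -0.0001
gripper_force: 13.8
```

>>> {"fn": "drive_tool", "kwargs": {
  "rows": [
    [[0,0,0],[0,0,0.4],0],
    [[0,0,0],[0,0,0.4],0],
    [[0,0,0],[0,0.4,3],0],
    [[0,0,0],[0,2,5],0],
    [[0,0,0],[0,2,5],0],
    [[0,0,0],[0,0,0],0]
  ]
}}

```text
clock: 15.02
position: [0.5003, 0.165, 0.342]
ee_rot: [0.003, 0.636, 0.772, 0.004]
contact_force: [-0.6, 0.8, -0.1]
width: 0.0
gripper_force: 0.0
```

Run:
```python
from h import *
from rig import manip
import cv2
s=manip.get_state();print(s["position"],s["contact_force"])
p=[.5568,.0535,.1905]
S=eyes.get_image("scene")[:,:,::-1];W=eyes.get_image("wrist")[:,:,::-1]
out=[]
for n,im,r in(("scene",S,(90,75)),("wrist",W,(120,100))):
    q=proj(n,c2w(p,[lid(0,.135,-.045,.052),lid(0,.130,-.045,.052),lid(0,.158,-.11,.012),lid(0,.158,.11,.012)]));print(n,q.round(1).tolist())
    c=q[0].astype(int);y0,x0=max(0,c[1]-r[1]),max(0,c[0]-r[0]);F=400/(2*r[0])
    cr=cv2.resize(im[y0:y0+2*r[1],x0:x0+2*r[0]],None,fx=F,fy=F,interpolation=cv2.INTER_CUBIC)
    for v in q:cv2.drawMarker(cr,tuple(int(z) for z in (v-[x0,y0])*F),(255,0,255),0,8,1)
    out.append(cv2.resize(cr,(400,333)))
cv2.imwrite("pics/s4.png",np.hstack(out))
```

```text
[0.50027357 0.16495357 0.34198227] [-0.63836071  0.75851689 -0.10035114]
scene [[354.9, 205.4], [356.6, 205.2], [344.4, 190.9], [352.4, 258.2]]
wrist [[311.0, 252.9], [311.0, 247.8], [248.5, 253.9], [464.6, 254.1]]
```

View pics/s4.png

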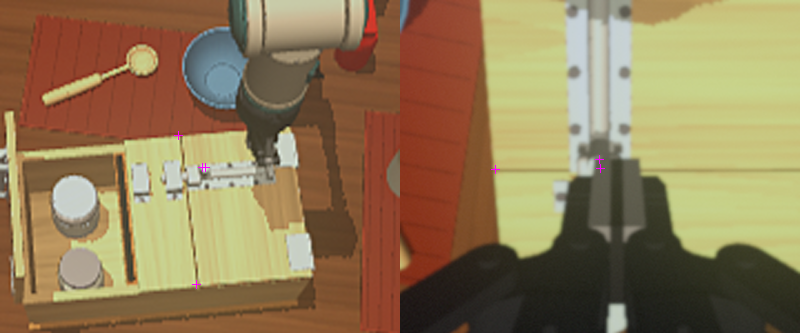

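The lid is flush, with its seam on the 0 rad prediction. A fingertip partly hides the knob, so I'll step aside for one clear check of the bolt.

>>> {"fn": "drive_tool", "kwargs": {
  "rows": [
    [[0,0,0],[0,5,1],0],
    [[0,0,0],[0,3,1],0],
    [[0,0,0],[0,0,0],0],
    [[0,0,0],[0,0,0],0]
  ]
}}

```text
clock: 15.62
position: [0.4978, 0.2423, 0.356]
ee_rot: [-0.001, 0.637, 0.771, -0.002]
contact_force: [-0.3, -0.8, -0.1]
width: 0.0
gripper_force: 0.0
```

Run:
```python
from h import *
import cv2
p=[.5568,.0535,.1905]
out=[]
for n,r in(("top",(36,30)),("wrist",(60,50))):
    im=np.ascontiguousarray(eyes.get_image(n)[:,:,::-1])
    q=proj(n,c2w(p,[lid(0,.135,-.045,.052),lid(0,.125,-.045,.052),lid(0,.158,-.11,.012),lid(0,.158,.05,.012)]));print(n,q.round(1).tolist())
    c=q[0].astype(int);y0,x0=max(0,c[1]-r[1]),max(0,c[0]-r[0]);F=400/(2*r[0])
    cr=cv2.resize(im[y0:y0+2*r[1],x0:x0+2*r[0]],None,fx=F,fy=F,interpolation=cv2.INTER_CUBIC)
    for v in q:cv2.drawMarker(cr,tuple(int(z) for z in (v-[x0,y0])*F),(255,0,255),0,8,1)
    out.append(cv2.resize(cr,(400,333)))
cv2.imwrite("pics/s5.png",np.hstack(out))
```

```text
top [[293.8, 192.5], [290.7, 193.1], [305.3, 211.7], [296.3, 163.9]]
wrist [[298.2, 311.7], [297.9, 303.4], [244.6, 305.5], [383.5, 305.6]]
```

View pics/s5.png

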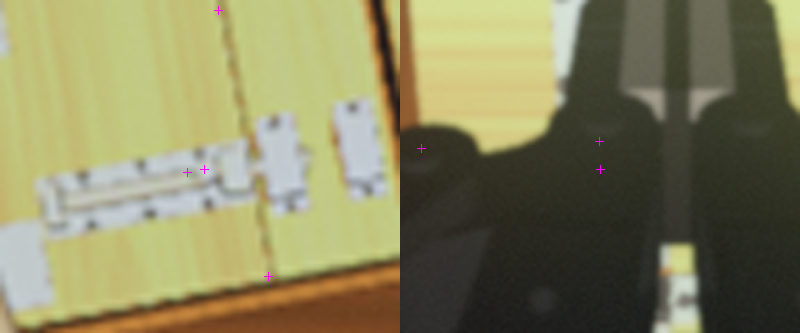

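The top view shows the rod crossing the seam at (252,163) into the keeper, and its tail no longer shows behind the rear guide. The knob is at or past the 40 mm mark, and the fingertip's final position also implies about 39 mm or more. The robot is clear of everything, so I'm handing it in.

```bash
python3 -c "
from rig import job
print(job.sign_off())"
```

```text
the job is handed in; nothing more can be done
None
```

I shut the left bin's lid, where the spray bottle stands, and slid its bolt home; the right bin was left open and nothing was forced or knocked over, though the hand-in returned no verdict.

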